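# Prop open the recipe stand and put the tablet on it

## Robot

A 6-joint arm with a two-finger parallel gripper is mounted at the origin on the work surface; the furniture and walls round the work are solid. World frame = base frame: x ahead of the robot, y to its left, z up, the work surface at z = 0. Lengths are in m, angles in degrees, forces in N, time in s.
With the tool pointing down it reaches from about 0.3 to 0.75 m from the base axis. Payload 8.5 kg.
Tool frame: the origin (TCP) lies midway between the tips of the shut fingers; the grasp point (between the pads) lies 19 mm behind it (env.tcp_to_grasp is the z of the grasp point in the tool frame, in m); z points along the fingers, y is the line along which they close (so a half turn about z gives the same grasp; the last joint's range is limited). The gripper opens to 85 mm and grips with 20 to 120 N. Pads are 22 mm wide; open, the fingers measure 114 mm over their backs; the gripper's body (76 mm by 85 mm) begins 54 mm behind the grasp point. The pads swing forward as they close: fully open they stand 13 mm farther back than shut.
Start: joints at [-82.237, 21.807, 74.336, -0, 83.858, -12.336], TCP at [0.189, -0.516, 0.231] pointing down, gripper open.
Joint ranges: [-178.18, 178.18], [-50.72, 133.34], [12.68, 142.11], [-81.47, 261.47], [9.98, 163.14], [-165.26, 165.26]. Speed limits (degrees/s): [136.94, 136.94, 180, 180, 180, 180].

## Interface

Orientations are given as a 3x3 rotation matrix whose columns are the frame's x, y, z axes.
In Python, from rig import env, imaging, job, models gives the robot as it stands. The module is installed in compiled form; this text tells all that it offers.
- The arm moves only by the tool jog_arm, never from a script. Its argument "plan" is text: rows parted by semicolons, each of 7 numbers parted by spaces: the turn, a rotation vector about the tool's x, y, z in degrees, then the shift along the tool's x, y, z in cm, then the closure in counts, from 0 (fully open) to 255 (shut). In form: rx ry rz x y z claw; .... A call has 1 to 10 rows; each row shifts and turns the commanded pose from where the row before left it, along the tool's axes as they then stand; what a row does not reach is not made up. A row lasts 1/12 s, in which the tool goes at most 41.7 mm and 7.16 degrees, less where a joint would pass 70% of its speed; a pose out of reach is approached as far as the arm can. A call with a gripper value outside its range is refused whole. The fingers move at their own pace and stop on an object; "grip_force" is the grip in N (left out, the last holds). Time passes only in rows, so rows that do not move let the fingers close. It gives the time, the measured TCP pose, the force, the opening and the grip force at its end, in the units of the state.
- env.observe(): the state, without advancing time (a new reading comes with each control period).
- imaging.get_image(name): name is "scene" or "top"; returns a dict with "pixels" (400x640x3 uint8, red, green, blue), "depth" (400x640 float32, m along the optical axis (not along the pixel's ray), 0 where there is no reading), "fov_y" (degrees; the focal length in pixels is half the picture's height over the tangent of half this angle, whatever the lens; pixels are square), "cx", "cy" (the principal point, pixels), "distortion" ([k1, k2, p1, p2, k3] as OpenCV has them; the pictures are not rectified), "world_from_camera" (4x4, takes a point from camera to world coordinates). Camera axes: x right, y down, z forward; pixel columns grow to the right and rows downward; lengths in m; the calibration is good to about 2 mm. A picture is of the moment at which its call begins.
- job.close_job(): hands the job in; it is judged then, once.
Trained networks look in the newest picture that a camera, given by its name, has taken for a name from the list of things; names that differ only in an ending like _2 or _b are one class to them, and where a whole thing is asked for, a point or a joint stands for the part that bears it (a point fixed in the world has none). Each returns a list of dicts, best first, with "confidence" (0 to 1); they miss things now and then, are a little off and sometimes report something else, mostly with a low value. They report only what shows in the picture. A call takes as long as a camera call. They do not tell look-alikes from the thing itself.
- models.outline_of(camera, query): "region" (400x640 bool, what is visible of it) and "bbox" ([centre column, centre row, width, height] in pixels, round what is visible of it).
- models.tip_of(camera, query): "at" ([column, row] in pixels: a listed point, or the origin of a listed thing).
The state is a dict: "time_s": time; "q": joint angles; "qvel": joint speeds; "joint_efforts": joint torques, N m; "position": TCP position; "tool_rot": TCP orientation; "ft_force": force on the tool from outside, world axes, zero at the start; "wrist_torque": the same for the moment, N m; "grip_width": finger opening in m; "gripper_force": force on a finger pad.
Only numpy, scipy, OpenCV 4.12 (cv2) and the standard library are available. Lean on these libraries where they do the work, as an engineer would, in place of code of your own. Each camera call takes 0.05 s, during which the arm holds its last target. There are 200 camera calls.

## Task

Set up the recipe stand for cooking. First move the spice jar that stands in the way of its folded prop leg, setting it upright in the middle of the marble coaster without pushing it with the leg; then push the leg out until it hits its stop, and after that lift the tablet out of its dock and stand it upright and centred on the stand's ledge, leaning back flat on the backrest with the screen facing out. Leave the other jar and everything else as it is.

Things in the scene. Friction and masses are not known exactly. Their poses are not given: they have to be found in the camera images.
- stand: Recipe stand, fixed to the worktop: dark base plate 58 x 104 x 10 mm. Origin on the worktop under the lower edge of the backrest's front face; +z up, +x points to the back of the stand (the side of the prop leg), y along the ledge. Its position and yaw vary; its front (-x) faces roughly the robot's right
- backrest: The stand's grey backrest plate, 100 wide (y +-50 mm) x 100 high (z 0 to 100) x 6 mm thick (x 0 to 6), leaning back 30 degrees from vertical. Origin: middle of the lower edge of its front face, 26 mm above the worktop. Axes lean with it: +z up the plate, +y along the ledge, +x square to the plate towards the back (so 30 degrees downward)
- ledge (a point): Middle of the stand's ledge, on its floor, 10 mm in front of the backrest's face (same axes as backrest). The ledge floor (backrest z = 0) is square to the backrest and runs 20 mm out from it to a lip, 12 mm high and 4 mm thick, along its front edge; 100 mm long
- leg (a joint): Angle of the prop leg behind the backrest, rad: 0 folded along the back, 1.40 out at its stop; starts at 0 to 0.2. Hinge line: parallel to backrest z, through backrest x = 12 mm, y = 0. Folded, the leg points along backrest +y; it swings from there towards backrest +x. Stiff: stays where left, about 1 N at its end moves it
- leg_tab (a point): Middle of the orange plate at the leg's free end, 95 mm from the hinge line, at backrest z = 55 mm. Plate 30 long (80 to 110 mm from the hinge), 30 high (z 40 to 70), 6 mm thick; folded, it sticks out past the backrest's +y edge, so a finger can push it from the front. Two 5 mm bars join it to the hinge (z 19 to 69). Out, its end is 1 mm above the worktop
- tablet: Grey tablet 120 wide (y) x 160 high (z) x 10 mm thick (x), 0.22 kg; origin at the centre of its lower edge face. The screen (orange picture above grey bars) is on its -x side, +x is its back, +z its top. Stands upright, loosely, in the dock
- dock: Black charging dock, fixed, 70 (x) x 136 (y) x 42 mm; a slot along y, 13 mm wide and 30 mm deep, floor 12 mm above the worktop, holds the tablet; same axes as the tablet, origin under its centre. Position and yaw vary
- coaster: Hexagonal pale marble coaster, fixed, 87 x 99 x 10 mm; origin at the centre of its underside, its top 10 mm above the worktop
- jar_red: Red-capped spice jar, 45 mm across, 106 mm high, 0.11 kg; origin at the centre of its underside. One of the two jars, by chance, stands behind the stand in the path of the prop leg; the other stands in front of the stand and is left alone
- jar_white: White-capped spice jar, 47 mm across, 98 mm high, 0.11 kg; origin at the centre of its underside. See jar_red
- pepper_mill: Bystander: wooden pepper mill, 58 mm across, 165 mm high; origin at the centre of its underside
- onion: Bystander: onion, about 62 mm across, 68 mm high; origin at its underside
- tomato: Bystander: tomato, about 57 mm across, 62 mm high; origin at its underside
- candle: Bystander: candle in a yellow pot, 67 mm across, 64 mm high; origin at its underside
- dropper: Bystander: small amber bottle with a black dropper cap, 34 mm across, 102 mm high; origin at its underside
Mind the look-alikes: they are no part of the job. What is meant by the tablet is not yellow, and is the larger of those in its own colour. What is shaped like the jar_white but purple is not meant.

How it is judged (in metres and radians):
On the way, in this order (a step that is already met when the one before it is completed fails the run):
1. the jar that stood in the leg's way stands on the coaster, the leg not yet swung out (below 0.5 rad) (((horizontal distance between jar_red and coaster below 0.028 m and height (world z) of jar_red between 0.006 and 0.016 m and angle between jar_red's own z axis and vertical below 0.1 rad and linear speed of jar_red below 0.02 m/s and distance of jar_white from where it was at the start of the episode below 0.02 m) or (horizontal distance between jar_white and coaster below 0.028 m and height (world z) of jar_white between 0.006 and 0.016 m and angle between jar_white's own z axis and vertical below 0.1 rad and linear speed of jar_white below 0.02 m/s and distance of jar_red from where it was at the start of the episode below 0.02 m)) and value of joint leg below 0.5 rad), for 0.2 s.
2. the leg is out at its stop (over 1.30 rad) while the tablet is still in its dock (value of joint leg above 1.3 rad and distance of tablet from where it was at the start of the episode below 0.03 m), for 0.2 s.
3. the tablet leans on the backrest, its lower edge on the ledge (x of tablet in the frame of backrest between -0.018 and 0 m and y of tablet in the frame of backrest between -0.022 and 0.022 m and z of tablet in the frame of backrest between -0.006 and 0.006 m and angle between the x axis of tablet and the x axis of backrest, either way round below 0.15 rad and angle between the z axis of tablet and the z axis of backrest, either way round below 0.15 rad and angle between tablet's own x axis and vertical above 1.85 rad and angle between tablet's own z axis and vertical below 1 rad and linear speed of tablet below 0.02 m/s), for 0.2 s.
At the end, for the whole second after the job is handed in: Blocking jar upright at rest, centre within 28 mm of the coaster's; other jar within 20 mm of its start; leg over 1.30 rad; tablet at rest on the ledge (within 6 mm), upright, screen out, centred within 22 mm, behind the lip, flat on and square to the backrest within 0.15 rad (all of step 3 and ((horizontal distance between jar_red and coaster below 0.028 m and height (world z) of jar_red between 0.006 and 0.016 m and angle between jar_red's own z axis and vertical below 0.1 rad and linear speed of jar_red below 0.02 m/s and distance of jar_white from where it was at the start of the episode below 0.02 m) or (horizontal distance between jar_white and coaster below 0.028 m and height (world z) of jar_white between 0.006 and 0.016 m and angle between jar_white's own z axis and vertical below 0.1 rad and linear speed of jar_white below 0.02 m/s and distance of jar_red from where it was at the start of the episode below 0.02 m)) and value of joint leg above 1.3 rad); the robot touches nothing.
It fails at once if a jar is pressed with over 1 N by the prop leg or the backrest (contact force between any of jar_red, jar_white and backrest above 1 N).
It fails at once if a bystander is moved by more than 30 mm or knocked over (distance of any of pepper_mill, onion, tomato, candle, dropper from where it was at the start of the episode above 0.03 m or angle between any of pepper_mill, candle, dropper's own z axis and vertical above 0.5 rad).
It fails at once if a spice jar is tipped over (angle between any of jar_red, jar_white's own z axis and vertical above 0.6 rad).
It also fails if it takes over 72 s, if anything falls off the work surface, if the arm or the gripper's body presses on something with over 40 N, if the wrist force passes 120 N, or if a joint passes its speed limit or range.

## Working session

There is one attempt and no reset: what is moved stays moved. The work goes in short steps, Python scripts to look and compute and a tool call to move; the robot and the scene stay as the last step left them, time stands still between calls to the robot, and variables do not carry over. Pictures are saved under pics/ and viewed, at most 10 in all, crops included, and the job is handed in when it is done.

Besides the shell and the picture viewer there is one more tool, called after "Call:" as a command line: name --argument value ..., lists and objects as JSON in quotes. jog_arm: Moves the arm, as the interface text tells. Its arguments: {"type":"object","properties":{"plan":{"type":"string"},"grip_force":{"type":"number"}},"required":["plan"]}

```bash
mkdir -p pics; cat > h.py <<'E'
import numpy as np, cv2
from rig import env, imaging, job, models
def cam(n):
    im=imaging.get_image(n); return im
def pts(im):
    H,W=im['depth'].shape; f=H/2/np.tan(np.radians(im['fov_y']/2))
    K=np.array([[f,0,im['cx']],[0,f,im['cy']],[0,0,1]])
    u,v=np.meshgrid(np.arange(W),np.arange(H))
    p=cv2.undistortPoints(np.stack([u,v],-1).reshape(-1,1,2).astype(np.float64),K,np.array(im['distortion'])).reshape(H,W,2)
    d=im['depth'][...,None]
    c=np.concatenate([p*d,d],-1); T=np.array(im['world_from_camera'])
    w=c@T[:3,:3].T+T[:3,3]; w[im['depth']==0]=np.nan
    return w
def save(im,n): cv2.imwrite('pics/'+n,cv2.cvtColor(im['pixels'],cv2.COLOR_RGB2BGR))
E
python3 - <<'E'
from h import *
ims={}
for c in ('scene','top'):
    im=cam(c); save(im,c+'1.png'); w=pts(im); print(c,im['world_from_camera'][:3,3].round(3) if hasattr(im['world_from_camera'],'shape') else im['world_from_camera'])
    for q in ['stand','backrest','leg','leg_tab','tablet','dock','coaster','jar_red','jar_white','pepper_mill','onion','tomato','candle','dropper']:
        for r in models.outline_of(c,q)[:3]:
            P=w[r['region']]; P=P[~np.isnan(P[:,0])]
            print(c,q,round(r['confidence'],2),np.round(r['bbox']).astype(int).tolist(),np.median(P,0).round(3).tolist() if len(P) else None, np.percentile(P,2,axis=0).round(3).tolist() if len(P) else None,np.percentile(P,98,axis=0).round(3).tolist() if len(P) else None)
E
```

```text
scene [0.151 0.709 0.946]
scene stand 0.82 [296, 207, 37, 22] [0.546, 0.097, 0.037] [0.495, 0.054, 0.006] [0.611, 0.14, 0.113]
scene backrest 0.65 [295, 206, 50, 25] [0.55, 0.12, 0.07] [0.464, 0.068, 0.029] [0.612, 0.142, 0.114]
scene backrest 0.65 [297, 205, 52, 27] [0.551, 0.098, 0.037] [0.467, 0.044, 0.0] [0.629, 0.141, 0.113]
scene leg 0.42 [239, 298, 34, 38] [0.555, 0.411, 0.011] [0.514, 0.368, 0.001] [0.598, 0.452, 0.014]
scene leg 0.4 [307, 212, 40, 17] [0.491, 0.126, 0.076] [0.454, 0.081, 0.003] [0.558, 0.129, 0.083]
scene tablet 0.79 [400, 136, 20, 25] [0.373, -0.324, 0.062] [0.349, -0.348, 0.009] [0.397, -0.301, 0.111]
scene tablet 0.7 [359, 123, 35, 35] [0.517, -0.275, 0.112] [0.461, -0.297, 0.039] [0.574, -0.261, 0.174]
scene tablet 0.24 [357, 147, 37, 20] [0.507, -0.257, 0.024] [0.448, -0.296, 0.004] [0.573, -0.235, 0.046]
scene dock 0.65 [238, 296, 34, 37] [0.556, 0.41, 0.011] [0.516, 0.368, 0.006] [0.598, 0.45, 0.014]
scene dock 0.6 [356, 149, 41, 22] [0.506, -0.257, 0.024] [0.448, -0.297, 0.003] [0.573, -0.235, 0.046]
scene coaster 0.68 [239, 297, 34, 38] [0.556, 0.41
[... 2772 characters left out ...]
.67 [404, 122, 26, 29] [0.712, -0.2, 0.117] [0.697, -0.231, 0.001] [0.753, -0.18, 0.162]
top pepper_mill 0.66 [363, 239, 22, 21] [0.377, -0.079, 0.054] [0.348, -0.11, -0.0] [0.407, -0.046, 0.062]
top onion 0.7 [357, 130, 23, 22] [0.717, -0.073, 0.042] [0.694, -0.104, -0.003] [0.751, -0.046, 0.06]
top onion 0.42 [374, 179, 18, 16] [0.548, -0.116, 0.105] [0.53, -0.141, -0.0] [0.58, -0.097, 0.111]
top tomato 0.82 [267, 238, 17, 19] [0.382, 0.212, 0.043] [0.357, 0.188, 0.028] [0.408, 0.236, 0.051]
top candle 0.57 [364, 240, 22, 22] [0.377, -0.079, 0.054] [0.35, -0.109, 0.048] [0.407, -0.052, 0.06]
top dropper 0.5 [226, 131, 17, 14] [0.708, 0.336, 0.059] [0.697, 0.326, -0.004] [0.728, 0.352, 0.1]
```

```bash
python3 - <<'E'
import cv2
a=cv2.imread('pics/top1.png')[100:300,190:470]; cv2.imwrite('pics/topc.png',cv2.resize(a,(784,560),interpolation=cv2.INTER_CUBIC))
a=cv2.imread('pics/scene1.png')[95:325,190:490]; cv2.imwrite('pics/scc.png',cv2.resize(a,(782,600),interpolation=cv2.INTER_CUBIC))
E
```

```text
(no output)
```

View pics/topc.png

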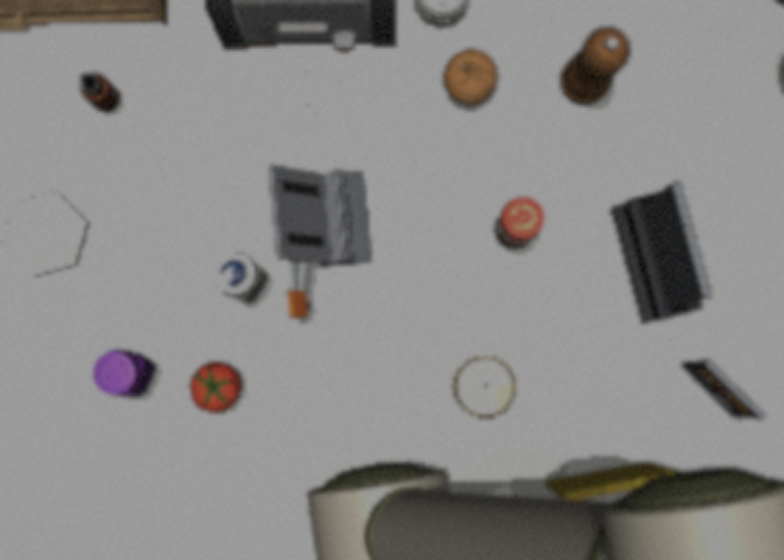

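View pics/scc.png

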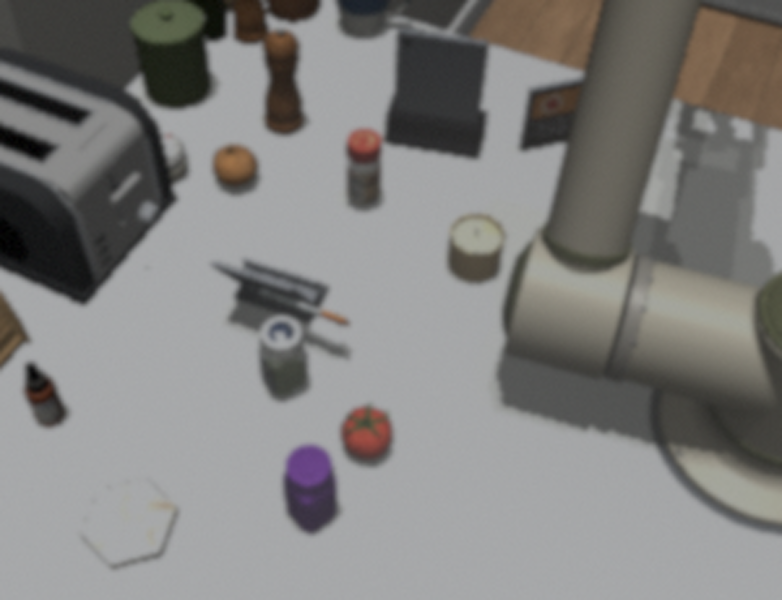

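```bash
cat > fit.py <<'E'
from h import *
from scipy.optimize import least_squares
def Rz(a): c,s=np.cos(a),np.sin(a); return np.array([[c,-s,0],[s,c,0],[0,0,1]])
t=np.radians(30)
# backrest axes in stand frame: x=(cos30,0,-sin30), z=(sin30,0,cos30)
Rb0=np.array([[np.cos(t),0,np.sin(t)],[0,1,0],[-np.sin(t),0,np.cos(t)]])
C=np.concatenate([pts(cam(c)).reshape(-1,3) for c in ('top','scene')]); 
C=C[~np.isnan(C[:,0])]
def near(x,y,r,z0,z1): 
    d=np.hypot(C[:,0]-x,C[:,1]-y); return C[(d<r)&(C[:,2]>z0)&(C[:,2]<z1)]
def loc(P,p): return (P-[p[0],p[1],.026])@(Rz(p[2])@Rb0)
E
python3 - <<'E'
from fit import *
np.set_printoptions(suppress=True,precision=4)
P=near(.54,.1,.1,.03,.125)
p=np.array([.54,.085,np.pi/2])
for k in range(8):
    L=loc(P,p); s=P[(abs(L[:,0])<(.012 if k<3 else .005))&(abs(L[:,1])<.055)&(L[:,2]>.015)&(L[:,2]<.105)]
    r=least_squares(lambda q:loc(s,[p[0],q[0],q[1]])[:,0],[p[1],p[2]],loss='soft_l1',f_scale=.002); p[1],p[2]=r.x
    L=loc(s,p); lo,hi=np.percentile(L[:,1],[1,99]); p[0]-= (lo+hi)/2*1  # y_s ~ -world x
    print(p,len(s),lo,hi,np.percentile(L[:,2],[1,99]),abs(L[:,0]).mean())
L=loc(P,p); m=(L[:,1]>.07)&(L[:,1]<.115)&(L[:,2]>.03)&(L[:,2]<.08); print('tab',m.sum(),np.median(L[m],0),np.percentile(L[m],[3,97],axis=0))
m=(L[:,1]>.055)&(L[:,1]<.08)&(L[:,2]>.01)&(L[:,2]<.08); print('bars',m.sum(),np.median(L[m],0))
# tablet
P=near(.516,-.273,.09,.055,.168); P2=P
for k in range(3):
    c,sv,vt=np.linalg.svd(P2[:,:2]-np.median(P2[:,:2],0)),0,0
    m0=np.median(P2[:,:2],0); u,s_,v=np.linalg.svd(P2[:,:2]-m0,full_matrices=False); d=(P2[:,:2]-m0)@v[1]; P2=P2[abs(d-np.median(d))<.012]
e=(P2[:,:2]-m0)@v[0]; d=(P2[:,:2]-m0)@v[1]
print('tablet',m0,v,np.percentile(e,[1,50,99]),np.percentile(d,[2,10,50,90,98]),len(P2))
T=near(.516,-.273,.09,.150,.185);print('top z',np.percentile(T,[2,50,90,98],axis=0))
for n,x,y,r,z0,z1 in (('jarw',.498,.18,.04,.085,.11),('coaster',.557,.41,.065,.006,.02),):
    J=near(x,y,r,z0,z1); print(n,len(J),np.median(J,0),np.percentile(J,[2,98],axis=0),np.percentile(J,[2,98],axis=0).mean(0))
D=near(.51,-.26,.1,.03,.05); print('dock rect',cv2.minAreaRect((D[:,:2]*1000).astype(np.float32)))
s=env.observe(); print(s['position'],s['tool_rot'],s['time_s'],env.tcp_to_grasp)
E
```

```text
[0.5416 0.0878 1.5893] 694 -0.05432302754221909 0.05120395022959991 [0.0149 0.1015] 0.002766910880268739
[0.5422 0.0883 1.5823] 731 -0.05328003668012765 0.05191615133908406 [0.0169 0.1017] 0.003216227900645893
[0.5429 0.0883 1.5817] 740 -0.053970399017822024 0.05255339676792065 [0.0171 0.1017] 0.0032247949798224875
[0.5566 0.0866 1.6344] 587 -0.05629225895695768 0.028913149251472398 [0.0169 0.1021] 0.0016139071455096795
[0.5636 0.0873 1.6452] 673 -0.05380197960301293 0.039855294074617735 [0.0156 0.1024] 0.0015079747503197322
[0.566  0.0878 1.6486] 706 -0.051425367497983716 0.04674854629798793 [0.0158 0.1022] 0.0015265304876423446
[0.566  0.0881 1.649 ] 710 -0.049083412760981625 0.049075101057725216 [0.0158 0.1022] 0.0015449805119193583
[0.566  0.0881 1.6491] 712 -0.04907754142801377 0.04907376840258394 [0.0158 0.1022] 0.0015546183734711256
tab 151 [0.0122 0.088  0.0609] [[0.0085 0.0721 0.04  ]
 [0.0703 0.1086 0.0719]]
bars 99 [0.0124 0.0675 0.0613]
tablet [ 0.515  -0.2744] [[-0.9745 -0.2242]
 [ 0.2242 -0.9745]] [-0.06   -0.0002  0.0572] [-0.0038 -0.0028 -0.0002  0.003   0.0049] 1273
top z [[ 0.4621 -0.29    0.1506]
 [ 0.5161 -0.2746  0.1686]
 [ 0.5629 -0.2631  0.1739]
 [ 0.5718 -0.2587  0.1754]]
jarw 413 [0.4985 0.1844 0.0978] [[0.4781 0.1628 0.0868]
 [0.5202 0.2048 0.1018]] [0.4991 0.1838 0.0943]
coaster 1466 [0.5565 0.4096 0.0106] [[0.5159 0.3674 0.0065]
 [0.5986 0.4505 0.0148]] [0.5572 0.409  0.0107]
dock rect ((515.9874267578125, -275.7764892578125), (136.9935760498047, 47.90776824951172), 14.837081909179688)
[ 0.189  -0.5165  0.2313] [[ 0.9391  0.3436  0.    ]
 [ 0.3436 -0.9391 -0.    ]
 [ 0.      0.     -1.    ]] 1.6 -0.0187
```

```bash
cat >> fit.py <<'E'
from scipy.spatial.transform import Rotation as Ro
E
cat > go.py <<'E'
import numpy as np
from scipy.spatial.transform import Rotation as Ro
from rig import env
def go(pos,R,N,claw,start=None):
    s=env.observe(); p0,R0=(np.array(s['position']),np.array(s['tool_rot'])) if start is None else start
    rv=Ro.from_matrix(R0.T@R).as_rotvec(degrees=True)/N
    step=Ro.from_rotvec(rv,degrees=True).as_matrix(); d=(np.array(pos)-p0)/N*100
    print('maxrot/row',round(np.linalg.norm(rv),2),'cm/row',round(np.linalg.norm(d),2)); A=R0.copy(); out=[]
    for i in range(N):
        v=list(np.round(rv,2))+list(np.round(A.T@d,2)); out.append(' '.join('%g'%(x+0) for x in v)+' %d'%claw); A=A@step
    for i in range(0,N,10): print('; '.join(out[i:i+10]))
    return np.array(pos),R
def down(yaw_y): # tool y at world angle (deg), z down
    a=np.radians(yaw_y); y=np.array([np.cos(a),np.sin(a),0]); z=np.array([0,0,-1.]); return np.stack([np.cross(y,z),y,z],1)
E
python3 -c "
from go import *
go([.499,.184,.2],down(4.5),20,0)"
```

```text
maxrot/row 3.72 cm/row 3.83
0 0 -3.72 2.66 -2.76 0.16 0; 0 0 -3.72 2.83 -2.58 0.16 0; 0 0 -3.72 2.99 -2.39 0.16 0; 0 0 -3.72 3.14 -2.19 0.16 0; 0 0 -3.72 3.28 -1.98 0.16 0; 0 0 -3.72 3.4 -1.76 0.16 0; 0 0 -3.72 3.51 -1.54 0.16 0; 0 0 -3.72 3.6 -1.31 0.16 0; 0 0 -3.72 3.68 -1.07 0.16 0; 0 0 -3.72 3.74 -0.83 0.16 0
0 0 -3.72 3.78 -0.59 0.16 0; 0 0 -3.72 3.81 -0.34 0.16 0; 0 0 -3.72 3.83 -0.09 0.16 0; 0 0 -3.72 3.83 0.16 0.16 0; 0 0 -3.72 3.81 0.4 0.16 0; 0 0 -3.72 3.77 0.65 0.16 0; 0 0 -3.72 3.72 0.89 0.16 0; 0 0 -3.72 3.66 1.13 0.16 0; 0 0 -3.72 3.58 1.37 0.16 0; 0 0 -3.72 3.48 1.6 0.16 0
```

Call:
jog_arm --plan "0 0 -3.72 2.66 -2.76 0.16 0; 0 0 -3.72 2.83 -2.58 0.16 0; 0 0 -3.72 2.99 -2.39 0.16 0; 0 0 -3.72 3.14 -2.19 0.16 0; 0 0 -3.72 3.28 -1.98 0.16 0; 0 0 -3.72 3.4 -1.76 0.16 0; 0 0 -3.72 3.51 -1.54 0.16 0; 0 0 -3.72 3.6 -1.31 0.16 0; 0 0 -3.72 3.68 -1.07 0.16 0; 0 0 -3.72 3.74 -0.83 0.16 0"

```text
time_s: 2.43
position: [0.3443, -0.1645, 0.2155]
tool_rot: [[0.538, 0.843, 0.001], [0.843, -0.538, -0.0], [-0.0, 0.001, -1.0]]
ft_force: [1.1, -0.7, 0.8]
grip_width: 0.0857
gripper_force: 0.0
```

Call:
jog_arm --plan "0 0 -3.72 3.78 -0.59 0.16 0; 0 0 -3.72 3.81 -0.34 0.16 0; 0 0 -3.72 3.83 -0.09 0.16 0; 0 0 -3.72 3.83 0.16 0.16 0; 0 0 -3.72 3.81 0.4 0.16 0; 0 0 -3.72 3.77 0.65 0.16 0; 0 0 -3.72 3.72 0.89 0.16 0; 0 0 -3.72 3.66 1.13 0.16 0; 0 0 -3.72 3.58 1.37 0.16 0; 0 0 -3.72 3.48 1.6 0.16 0"

```text
time_s: 3.27
position: [0.4994, 0.1861, 0.1993]
tool_rot: [[-0.082, 0.997, 0.0], [0.997, 0.082, -0.0], [-0.0, 0.0, -1.0]]
ft_force: [1.1, -0.6, 0.1]
grip_width: 0.0851
gripper_force: 0.0
```

Call:
jog_arm --plan "0 0 0 -0.1 0 3.7 0; 0 0 0 -0.1 0 3.7 0; 0 0 0 0 0 3.7 0; 0 0 0 0 0 3.6 0; 0 0 0 0 0 0 0; 0 0 0 0 0 0 200; 0 0 0 0 0 0 200; 0 0 0 0 0 0 200; 0 0 0 0 0 0 200; 0 0 0 0 0 0 200" --grip_force 30

```text
time_s: 4.1
position: [0.5004, 0.1821, 0.0551]
tool_rot: [[-0.078, 0.997, 0.005], [0.997, 0.078, 0.001], [0.0, 0.005, -1.0]]
ft_force: [-1.4, -0.9, 5.2]
grip_width: 0.0515
gripper_force: 30.4
```

Call:
jog_arm --plan "0 0 0 0 0 0 200; 0 0 0 0 0 0 200; 0 0 0 0 0 -1.5 200; 0 0 0 0 0 -3 200; 0 0 0 0 0 -3 200; 0 0 0 0 0 -3 200; 0 0 0 0 0 -3 200; 0 0 0 0 0 0 200"

```text
time_s: 4.77
position: [0.5014, 0.1823, 0.1951]
tool_rot: [[-0.079, 0.997, 0.013], [0.997, 0.079, 0.002], [0.001, 0.014, -1.0]]
ft_force: [1.1, 0.3, -0.2]
grip_width: 0.0514
gripper_force: 32.0
```

```bash
python3 - <<'E'
from fit import *
im=cam('scene'); save(im,'lift.png'); a=cv2.imread('pics/lift.png')[95:325,190:490]; cv2.imwrite('pics/liftc.png',cv2.resize(a,(782,600),interpolation=cv2.INTER_CUBIC))
import go
go.go([.5572,.409,.16],go.down(4.5),7,200)
print(env.observe()['ft_force'])
E
```

```text
maxrot/row 0.01 cm/row 3.37
0.01 0 0 3.17 1.08 0.4 200; 0.01 0 0 3.17 1.08 0.4 200; 0.01 0 0 3.17 1.08 0.4 200; 0.01 0 0 3.17 1.08 0.4 200; 0.01 0 0 3.17 1.08 0.4 200; 0.01 0 0 3.17 1.09 0.4 200; 0.01 0 0 3.17 1.09 0.4 200
[ 0.00597026  0.68769029 -1.69255218]
```

View pics/liftc.png

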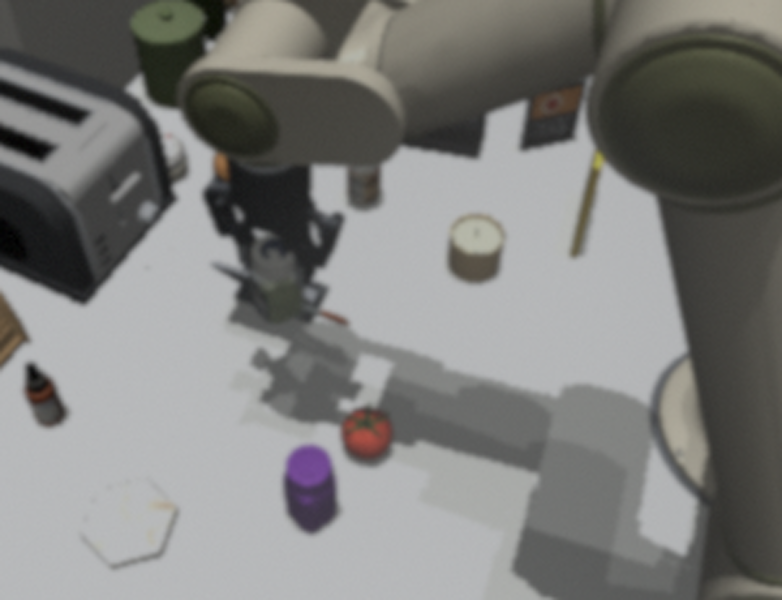

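Call:
jog_arm --plan "0 0 0 3.17 1.05 0 200; 0 0 0 3.17 1.05 0 200; 0 0 0 3.17 1.05 0 200; 0 0 0 3.17 1.1 0 200; 0 0 0 3.17 1.1 0 200; 0 0 0 3.17 1.1 0 200; 0 0 0 3.1 1.1 2.0 200; 0 0 0 0 0 3 200; 0 0 0 0 0 3 200; 0 0 0 0 0 2.5 200"

```text
time_s: 5.75
position: [0.5557, 0.4084, 0.0783]
tool_rot: [[-0.079, 0.997, -0.004], [0.997, 0.079, -0.002], [-0.002, -0.004, -1.0]]
ft_force: [0.0, 0.5, -1.7]
grip_width: 0.0513
gripper_force: 32.1
```

```bash
python3 - <<'E'
from fit import *
s=env.observe();print(s['position'],s['ft_force'])
im=cam('scene');w=pts(im)
for r in models.outline_of('scene','jar_white')[:3]:
    P=w[r['region']];P=P[~np.isnan(P[:,0])];print(r['confidence'],np.percentile(P,[2,50,98],axis=0).round(3).tolist())
E
```

```text
[0.55443171 0.40712705 0.07627306] [ 0.06491229 -0.36282332 -1.26757594]
0.89 [[0.372, 0.289, 0.011], [0.391, 0.32, 0.083], [0.419, 0.334, 0.101]]
0.84 [[0.529, 0.402, 0.028], [0.542, 0.421, 0.09], [0.573, 0.434, 0.121]]
```

Bottom should be ~1 cm above contact; lower in small steps.

Call:
jog_arm --plan "0 0 0 0 0.2 0.5 200; 0 0 0 0 0 0.4 200; 0 0 0 0 0 0.1 200; 0 0 0 0 0 0 200; 0 0 0 0 0 0 200"

```text
time_s: 6.37
position: [0.5592, 0.4086, 0.0728]
tool_rot: [[-0.078, 0.997, 0.001], [0.997, 0.078, 0.0], [0.0, 0.001, -1.0]]
ft_force: [-0.1, 0.2, -1.6]
grip_width: 0.0514
gripper_force: 32.3
```

Call:
jog_arm --plan "0 0 0 0 0 0.3 200; 0 0 0 0 0 0.2 200; 0 0 0 0 0 0.2 200; 0 0 0 0 0 0 200; 0 0 0 0 0 0 200"

```text
time_s: 6.78
position: [0.559, 0.4087, 0.0658]
tool_rot: [[-0.079, 0.997, 0.0], [0.997, 0.079, 0.0], [0.0, 0.0, -1.0]]
ft_force: [-1.7, -1.0, 4.0]
grip_width: 0.0511
gripper_force: 32.6
```

Call:
jog_arm --plan "0 0 0 0 0 0 0; 0 0 0 0 0 0 0; 0 0 0 0 0 0 0; 0 0 0 0 0 0 0; 0 0 0 0 0 0 0; 0 0 0 0 0 -2 0; 0 0 0 0 0 -4 0; 0 0 0 0 0 -4 0; 0 0 0 0 0 -4 0"

```text
time_s: 7.53
position: [0.5588, 0.4084, 0.207]
tool_rot: [[-0.078, 0.997, -0.001], [0.997, 0.078, -0.0], [-0.0, -0.001, -1.0]]
ft_force: [0.5, 0.5, -0.2]
grip_width: 0.0852
gripper_force: 0.0
```

```bash
python3 - <<'E'
from fit import *
np.set_printoptions(suppress=True,precision=4)
C2=near(.557,.409,.06,.09,.13); print('jar',np.percentile(C2,[2,50,98],axis=0).tolist())
p=np.array([.566,.0881,1.6491]); 
# refit with jar gone, scene view of back too
L=loc(near(.56,.1,.16,.02,.13),p)
f=L[(abs(L[:,1])<.05)&(L[:,2]>.02)&(L[:,2]<.1)]
print('x hist',np.histogram(f[:,0],bins=np.arange(-.012,.03,.002)))
m=(L[:,1]>.078)&(L[:,1]<.115)&(L[:,2]>.03)&(L[:,2]<.08); print('tab',m.sum(),np.percentile(L[m],[3,50,97],axis=0))
f=L[(abs(L[:,0])<.006)&(L[:,2]>.04)&(L[:,2]<.095)]; print(np.percentile(f[:,1],[1,99]),np.polyfit(f[:,1],f[:,0],1))
s=env.observe();print(s['q'],s['position'],s['time_s'])
E
```

```text
jar [[0.5358745609318529, 0.3889288376342152, 0.09182525080724978], [0.5569531677561821, 0.4091012200786879, 0.10795303489911184], [0.5787291213157253, 0.43103355779925395, 0.1120932004158852]]
x hist (array([  0,   0,   0,   4,  83, 244, 173,  92,  18,   6,  17,  20,  24,
         0,   0,   0,   0,   0,   0,   0]), array([-0.012, -0.01 , -0.008, -0.006, -0.004, -0.002,  0.   ,  0.002,
        0.004,  0.006,  0.008,  0.01 ,  0.012,  0.014,  0.016,  0.018,
        0.02 ,  0.022,  0.024,  0.026,  0.028]))
tab 110 [[0.0084 0.0787 0.0412]
 [0.0115 0.094  0.0613]
 [0.015  0.109  0.0721]]
[-0.0491  0.0495] [ 0.0007 -0.0001]
[26.3968 37.3352 49.9544  0.0008 91.9216 21.8887] [0.5609 0.4096 0.2134] 7.6333
```

```bash
cat >> go.py <<'E'
t=np.radians(30)
def Rz(a): c,s=np.cos(a),np.sin(a); return np.array([[c,-s,0],[s,c,0],[0,0,1]])
RB=Rz(1.6491)@np.array([[np.cos(t),0,np.sin(t)],[0,1,0],[-np.sin(t),0,np.cos(t)]])
OB=np.array([.566,.0881,.026])
def B(x,y,z): return OB+RB@np.array([x,y,z])/1000
RT=np.stack([RB[:,0],-RB[:,1],-RB[:,2]],1)
def inB(p): return (RB.T@(np.array(p)-OB)*1000).round(1)
E
cat > arc.py <<'E'
from go import *
def centre(a,r=95,hx=11,hy=14):
    d=np.array([np.sin(a),np.cos(a)]); n=np.array([np.cos(a),-np.sin(a)])
    return np.array([12,0])+r*d-3*n-np.array([hx,-hy])
if __name__=='__main__':
    c=centre(-.15)
    print(c,B(c[0]-10,c[1],150)); st=go(B(c[0]-10,c[1],150),RT,10,255)
    st=go(B(c[0]-10,c[1],48),RT,4,255,st)
    A=np.linspace(-.15,1.45,18); P=[centre(a) for a in A]
    print(P[0],P[-1])
    P=[np.array([c[0]-10,c[1]])]+P
    for i in range(len(P)-1): e=P[i+1]-P[i]; print('0 0 0 %.2f %.2f 0 255'%(e[0]/10,-e[1]/10),end='; ')
E
python3 arc.py
```

```text
[-16.16293582 107.48493801] [0.45475001 0.13187398 0.16898528]
maxrot/row 3.03 cm/row 3.01
0.07 -3.03 -0.02 -2.69 -1.28 0.41 255; 0.07 -3.03 -0.02 -2.66 -1.28 0.56 255; 0.07 -3.03 -0.02 -2.63 -1.28 0.7 255; 0.07 -3.03 -0.02 -2.59 -1.28 0.84 255; 0.07 -3.03 -0.02 -2.54 -1.28 0.97 255; 0.07 -3.03 -0.02 -2.48 -1.28 1.11 255; 0.07 -3.03 -0.02 -2.42 -1.28 1.24 255; 0.07 -3.03 -0.02 -2.35 -1.28 1.37 255; 0.07 -3.03 -0.02 -2.28 -1.28 1.49 255; 0.07 -3.03 -0.02 -2.19 -1.28 1.61 255
maxrot/row 0.0 cm/row 2.55
0 0 0 0 0 2.55 255; 0 0 0 0 0 2.55 255; 0 0 0 0 0 2.55 255; 0 0 0 0 0 2.55 255
[-16.16293582 107.48493801] [94.94622584 28.42590206]
0 0 0 1.00 -0.00 0 255; 0 0 0 0.89 -0.12 0 255; 0 0 0 0.89 -0.04 0 255; 0 0 0 0.89 0.05 0 255; 0 0 0 0.88 0.13 0 255; 0 0 0 0.87 0.21 0 255; 0 0 0 0.84 0.29 0 255; 0 0 0 0.81 0.37 0 255; 0 0 0 0.77 0.45 0 255; 0 0 0 0.73 0.52 0 255; 0 0 0 0.68 0.58 0 255; 0 0 0 0.62 0.65 0 255; 0 0 0 0.56 0.70 0 255; 0 0 0 0.49 0.75 0 255; 0 0 0 0.41 0.79 0 255; 0 0 0 0.34 0.83 0 255; 0 0 0 0.26 0.86 0 255; 0 0 0 0.18 0.88 0 255;
```

Call:
jog_arm --plan "0 -3 0 -2.69 -1.28 0.41 255; 0 -3 0 -2.66 -1.28 0.56 255; 0 -3 0 -2.63 -1.28 0.7 255; 0 -3 0 -2.59 -1.28 0.84 255; 0 -3 0 -2.54 -1.28 0.97 255; 0 -3 0 -2.48 -1.28 1.11 255; 0 -3 0 -2.42 -1.28 1.24 255; 0 -3 0 -2.35 -1.28 1.37 255; 0 -3 0 -2.28 -1.28 1.49 255; 0 -3 0 -2.19 -1.28 1.61 255"

```text
time_s: 8.47
position: [0.4518, 0.1295, 0.1623]
tool_rot: [[-0.069, 0.997, 0.04], [0.862, 0.079, -0.5], [-0.502, 0.0, -0.865]]
ft_force: [1.2, -0.8, -0.5]
grip_width: -0.0001
gripper_force: 0.0
```

```bash
python3 -c "
from go import *
s=env.observe();print(inB(s['position']),s['q'],s['grip_width'],s['time_s']);go(B(-26,107.5,48),RT,4,255)"
```

```text
[-24.7 110.6 143.2] [ 17.0500391   23.99827746  89.78113622 -30.39302924  75.5617585
  22.70148162] -5.2123621720848044e-05 8.4667
maxrot/row 0.03 cm/row 2.38
0.01 0.03 0.01 -0.03 0.08 2.38 255; 0.01 0.03 0.01 -0.03 0.08 2.38 255; 0.01 0.03 0.01 -0.03 0.08 2.38 255; 0.01 0.03 0.01 -0.03 0.08 2.38 255
```

Call:
jog_arm --plan "0 0 0 0 0.05 2.4 255; 0 0 0 0 0.05 2.4 255; 0 0 0 0 0.1 2.4 255; 0 0 0 0 0.1 2.3 255; 0 0 0 1 0 0 255; 0 0 0 0.89 -0.12 0 255; 0 0 0 0.89 -0.04 0 255; 0 0 0 0.89 0.05 0 255; 0 0 0 0.88 0.13 0 255"

```text
time_s: 9.22
position: [0.4565, 0.1244, 0.0578]
tool_rot: [[-0.068, 0.997, 0.041], [0.863, 0.08, -0.498], [-0.5, 0.001, -0.866]]
ft_force: [0.5, -0.3, 0.4]
grip_width: 0.0002
gripper_force: 0.2
```

```bash
python3 -c "
from go import *
s=env.observe();print(inB(s['position']),s['ft_force'])"
```

```text
[ 22.8 106.3  49.9] [ 0.47753226 -0.26640146  0.44872108]
```

Call:
jog_arm --plan "0 0 0 0.87 0.21 0 255; 0 0 0 0.84 0.29 0 255; 0 0 0 0.81 0.37 0 255; 0 0 0 0.77 0.45 0 255; 0 0 0 0.73 0.52 0 255; 0 0 0 0.68 0.58 0 255; 0 0 0 0.62 0.65 0 255"

```text
time_s: 9.8
position: [0.4838, 0.1719, 0.0306]
tool_rot: [[-0.068, 0.997, 0.039], [0.863, 0.078, -0.498], [-0.5, -0.0, -0.866]]
ft_force: [-0.5, 0.4, 0.2]
grip_width: 0.0
gripper_force: 0.3
```

```bash
python3 - <<'E'
from go import *
from fit import near,loc
s=env.observe();print(inB(s['position']),s['ft_force'])
L=loc(near(.53,.15,.13,.01,.13),[.566,.0881,1.6491])*1000
m=(L[:,0]>15)&(L[:,2]>20)&(L[:,2]<75)&(L[:,1]>-5)&(L[:,1]<100)
h,_,_=np.histogram2d(L[m][:,0],L[m][:,1],bins=[np.arange(15,116,10),np.arange(-5,106,10)]); print(h.astype(int))
E
```

```text
[75.7 74.8 48.8] [-0.29805618 -0.04846598 -0.56726071]
[[ 0  0  0  0  0  0  0  0  0  0  0]
 [ 0  1  3  0  0  0  0  0  0  0  0]
 [ 0  0  7  4  0  0  0  0  0  0  0]
 [ 0  0  1 16  6  0  0  0  0  0  0]
 [ 0  0  0  1 21  3  0 10  9  0  0]
 [ 0  0  0  0  3 21  6  6  9  4  0]
 [ 0  0  0  0  0  4 10  0  0  0  0]
 [ 0  0  0  0  0  0  0  0  0  0  0]
 [ 0  0  0  0  0  0  0  0  0  0  0]
 [ 0  0  0  0  0  0  0  0  0  0  0]]
```

Call:
jog_arm --plan "0 0 0 0.56 0.7 0 255; 0 0 0 0.49 0.75 0 255; 0 0 0 0.41 0.79 0 255; 0 0 0 0.34 0.83 0 255; 0 0 0 0.26 0.86 0 255; 0 0 0 0.18 0.88 0 255; 0 0 0 0 0 0 255"

```text
time_s: 10.48
position: [0.526, 0.1935, 0.0197]
tool_rot: [[-0.07, 0.997, 0.028], [0.861, 0.074, -0.503], [-0.503, -0.011, -0.864]]
ft_force: [-21.4, -1.5, 14.2]
grip_width: 0.0002
gripper_force: 11.3
```

```bash
cat > leg.py <<'E'
from go import *
from fit import near,loc
s=env.observe();print(inB(s['position']),s['ft_force'])
L=loc(near(.53,.15,.13,.01,.13),[.566,.0881,1.6491])*1000
m=(L[:,0]>15)&(L[:,2]>20)&(L[:,2]<75)&(L[:,1]>-5)&(L[:,1]<100)
h,_,_=np.histogram2d(L[m][:,0],L[m][:,1],bins=[np.arange(15,126,10),np.arange(-5,66,5)]); print(h.astype(int))
E
python3 leg.py
```

```text
[96.8 31.6 48.7] [-20.16887796  -1.46744063  11.29559478]
[[ 0  0  0  0  0  0  0  0  0  0  0  0  0  0]
 [ 0  3  1  0  0  0  0  0  0  0  0  0  0  0]
 [ 0  4  4  0  0  0  0  0  0  0  0  0  0  0]
 [ 0  2  6  0  0  0  0  0  0  0  0  0  0  0]
 [ 0  0 12  4  0  0  0  0  0  0  0  0  0  0]
 [ 0  0  3  6  0  0  0  0  0  0  0  0  0  0]
 [ 0  0  2 13  0  0  0  3  1  0  0  0  0  0]
 [ 0  0  0  5 11  3  9  1  9  8  0  0  0  0]
 [ 0  0  0  1  0  0  0  0  0  2  0  0  0  0]
 [ 0  0  0  0  0  0  0  0  0  0  0  0  0  0]
 [ 0  0  0  0  0  0  0  0  0  0  0  0  0  0]]
```

Call:
jog_arm --plan "0 0 0 0 -1 0 255; 0 0 0 0 -1 0 255; 0 0 0 0 0 -4 255; 0 0 0 0 0 -4 255; 0 0 0 0 0 -4 255; 0 0 0 0 0 -3 255; 0 0 0 0 0 0 255"

```text
time_s: 11.17
position: [0.5059, 0.271, 0.1552]
tool_rot: [[-0.065, 0.997, 0.049], [0.866, 0.081, -0.494], [-0.496, 0.01, -0.868]]
ft_force: [0.7, 0.6, -0.6]
grip_width: 0.0002
gripper_force: 0.0
```

```bash
python3 leg.py; python3 - <<'E'
from fit import *
np.set_printoptions(suppress=True,precision=4)
# tablet model fit: top view and scene separately, back face at height 60..160
for c in ('top','scene'):
    im=cam(c); W=pts(im).reshape(-1,3); W=W[~np.isnan(W[:,0])]
    d=np.hypot(W[:,0]-.515,W[:,1]+.275); P=W[(d<.09)&(W[:,2]>.06)&(W[:,2]<.165)]
    ang=np.radians(103.5)
    vx,vy,x0,y0=cv2.fitLine(P[:,:2].astype(np.float32),cv2.DIST_HUBER,0,.001,.001).ravel()
    u=np.array([vx,vy])*(1 if vx>0 else -1); n=np.array([-u[1],u[0]])
    e=P[:,:2]@u; dd=(P[:,:2]-[x0,y0])@n; k=abs(dd)<.008
    mid=(np.percentile(e[k],1)+np.percentile(e[k],99))/2
    ctr=np.array([x0,y0])+u*(mid-np.array([x0,y0])@u)
    print(c,len(P),'dir',np.degrees(np.arctan2(u[1],u[0])),'facemid',ctr,np.ptp(np.percentile(e[k],[1,99])),np.percentile(dd,[5,50,95]))
    T=W[(d<.09)&(W[:,2]>.169)&(W[:,2]<.18)]; print(' top edge',len(T),((T[:,:2]-[x0,y0])@n).mean() if len(T) else 0, np.median(T[:,2]))
    D=W[(d<.1)&(W[:,2]>.037)&(W[:,2]<.048)]; f=(D[:,:2]-[x0,y0])@n; print(' dock n',np.percentile(f,[1,99]),' e',np.percentile(D[:,:2]@u-mid,[1,99]))
E
```

```text
[ 97.6  47.2 199.8] [-0.14926191  0.43301471 -1.15252597]
[[ 0  0  0  0  0  0  0  0  0  0  0  0  0  0]
 [ 0  4  1  0  0  0  0  0  0  0  0  0  0  0]
 [ 0  2  2  0  0  0  0  0  0  0  0  0  0  0]
 [ 0  3  8  0  0  0  0  0  0  0  0  0  0  0]
 [ 0  0 12  4  0  0  0  0  0  0  0  0  0  0]
 [ 0  0  3  7  0  0  0  0  0  0  0  0  0  0]
 [ 0  0  2 12  0  0  0  0  0  0  0  0  0  0]
 [ 0  0  0  6  7  0  0  0  0  0  0  0  0  0]
 [ 0  0  0  2  7  0  0  0  0  0  0  0  0  0]
 [ 0  0  0  2  8  2  0  0  0  0  0  0  0  0]
 [ 0  0  0  0  2  0  0  0  0  0  0  0  0  0]]
top 354 dir 12.666558 facemid [ 0.5169 -0.2717] 0.11605677042297419 [-0.0026  0.      0.0012]
 top edge 134 -0.004096452362911775 0.17191097363032593
 dock n [-0.0231  0.0162]  e [-0.0676  0.0659]
scene 741 dir 13.1280775 facemid [ 0.5165 -0.2747] 0.11666264982606656 [-0.0035 -0.      0.0032]
 top edge 87 -0.002444431417268492 0.1719654748342473
 dock n [-0.0162  0.021 ]  e [0.0003 0.0655]
```

```bash
python3 - <<'E'
from h import *; import go
im=cam('scene'); save(im,'tab.png'); a=cv2.imread('pics/tab.png')[95:235,270:470]; cv2.imwrite('pics/tabc.png',cv2.resize(a,(800,560),interpolation=cv2.INTER_CUBIC))
go.go([.518,-.278,.24],go.down(-77),18,0)
E
```

```text
maxrot/row 4.77 cm/row 3.07
1.18 1.38 4.42 -2.87 -0.16 1.08 0; 1.18 1.38 4.42 -2.9 0.09 1.01 0; 1.18 1.38 4.42 -2.91 0.33 0.93 0; 1.18 1.38 4.42 -2.89 0.57 0.85 0; 1.18 1.38 4.42 -2.86 0.81 0.77 0; 1.18 1.38 4.42 -2.81 1.04 0.68 0; 1.18 1.38 4.42 -2.73 1.27 0.59 0; 1.18 1.38 4.42 -2.64 1.49 0.5 0; 1.18 1.38 4.42 -2.53 1.7 0.4 0; 1.18 1.38 4.42 -2.4 1.89 0.31 0
1.18 1.38 4.42 -2.25 2.08 0.21 0; 1.18 1.38 4.42 -2.09 2.25 0.11 0; 1.18 1.38 4.42 -1.91 2.4 0.02 0; 1.18 1.38 4.42 -1.72 2.54 -0.08 0; 1.18 1.38 4.42 -1.51 2.67 -0.17 0; 1.18 1.38 4.42 -1.3 2.77 -0.26 0; 1.18 1.38 4.42 -1.07 2.85 -0.35 0; 1.18 1.38 4.42 -0.84 2.92 -0.43 0
```

View pics/tabc.png

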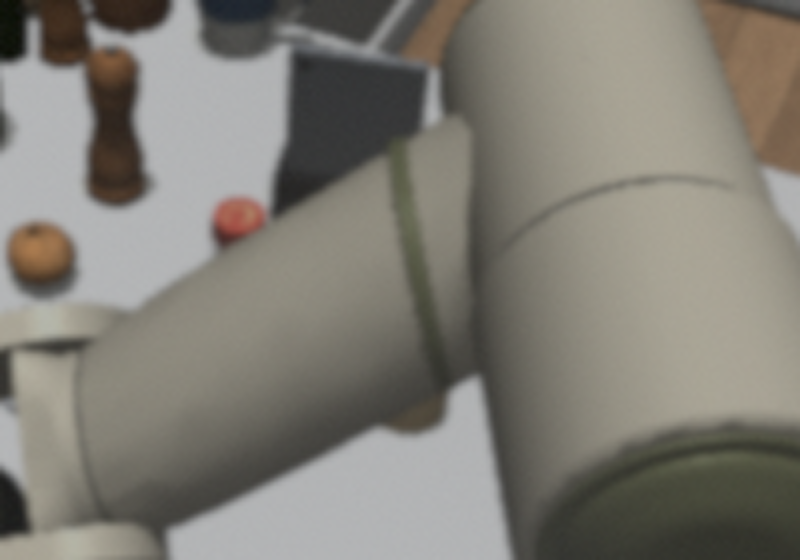

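Tablet candidates in the scene picture are: the grey one in the dock at (359,123), the small one with its screen showing at (400,136), and the yellow one near (418,165). The docked grey one, with its back and camera dot towards the camera, is the larger grey one, so that is the tablet meant.

Call:
jog_arm --plan "1.18 1.38 4.42 -2.87 -0.16 1.08 0; 1.18 1.38 4.42 -2.9 0.09 1.01 0; 1.18 1.38 4.42 -2.91 0.33 0.93 0; 1.18 1.38 4.42 -2.89 0.57 0.85 0; 1.18 1.38 4.42 -2.86 0.81 0.77 0; 1.18 1.38 4.42 -2.81 1.04 0.68 0; 1.18 1.38 4.42 -2.73 1.27 0.59 0; 1.18 1.38 4.42 -2.64 1.49 0.5 0; 1.18 1.38 4.42 -2.53 1.7 0.4 0; 1.18 1.38 4.42 -2.4 1.89 0.31 0"

```text
time_s: 12.35
position: [0.5114, -0.0371, 0.2]
tool_rot: [[0.657, 0.75, -0.078], [0.72, -0.655, -0.231], [-0.225, 0.096, -0.97]]
ft_force: [0.3, -0.0, 0.1]
grip_width: 0.0855
gripper_force: 0.0
```

Call:
jog_arm --plan "1.18 1.38 4.42 -2.25 2.08 0.21 0; 1.18 1.38 4.42 -2.09 2.25 0.11 0; 1.18 1.38 4.42 -1.91 2.4 0.02 0; 1.18 1.38 4.42 -1.72 2.54 -0.08 0; 1.18 1.38 4.42 -1.51 2.67 -0.17 0; 1.18 1.38 4.42 -1.3 2.77 -0.26 0; 1.18 1.38 4.42 -1.07 2.85 -0.35 0; 1.18 1.38 4.42 -0.84 2.92 -0.43 0; 0 0 0 0 0 0 0"

```text
time_s: 13.1
position: [0.517, -0.2833, 0.2402]
tool_rot: [[0.977, 0.215, 0.003], [0.215, -0.977, 0.0], [0.003, 0.0, -1.0]]
ft_force: [0.4, -0.2, -0.0]
grip_width: 0.0855
gripper_force: 0.0
```

```bash
python3 -c "
from go import *
print(env.observe()['q'])
go([.518,-.278,.13],down(-77),5,0)"
```

```text
[-40.27638899  25.45524734  66.90323548   0.12490235  87.53109146
  37.32114982]
maxrot/row 0.13 cm/row 2.21
0 -0.03 -0.12 0.04 -0.1 2.2 0; 0 -0.03 -0.12 0.04 -0.1 2.2 0; 0 -0.03 -0.12 0.04 -0.1 2.2 0; 0 -0.03 -0.12 0.04 -0.1 2.2 0; 0 -0.03 -0.12 0.04 -0.1 2.2 0
```

Call:
jog_arm --plan "0 0 -0.1 0.1 -0.1 2.2 0; 0 0 -0.1 0.1 -0.1 2.2 0; 0 0 -0.1 0 -0.1 2.2 0; 0 0 -0.1 0 -0.1 2.2 0; 0 0 0 0 -0.1 2.2 0; 0 0 0 0 0 0 150; 0 0 0 0 0 0 200; 0 0 0 0 0 0 230; 0 0 0 0 0 0 230; 0 0 0 0 0 0 230" --grip_force 40

```text
time_s: 13.93
position: [0.5193, -0.2723, 0.1319]
tool_rot: [[0.973, 0.231, 0.004], [0.231, -0.973, -0.001], [0.004, 0.001, -1.0]]
ft_force: [0.2, 0.2, -0.1]
grip_width: 0.0255
gripper_force: 0.0
```

Call:
jog_arm --plan "0 0 0 0 0 0 240; 0 0 0 0 0 0 240; 0 0 0 0 0 0 240; 0 0 0 0 0 0 240"

```text
time_s: 14.27
position: [0.5195, -0.2733, 0.1316]
tool_rot: [[0.973, 0.231, 0.004], [0.231, -0.973, -0.002], [0.004, 0.003, -1.0]]
ft_force: [0.1, -5.7, 1.6]
grip_width: 0.0092
gripper_force: 39.1
```

Call:
jog_arm --plan "0 0 0 0 0 -0.7 240; 0 0 0 0 0 -1 240; 0 0 0 0 0 -1.5 240; 0 0 0 0 0 -2 240; 0 0 0 0 0 -2.5 240; 0 0 0 0 0 -2.5 240; 0 0 0 0 0 -2.5 240; 0 0 0 0 0 -2 240; 0 0 0 0 0 -1.3 240; 0 0 0 0 0 0 240"

```text
time_s: 15.1
position: [0.5189, -0.272, 0.2932]
tool_rot: [[0.973, 0.232, 0.005], [0.232, -0.973, -0.001], [0.005, 0.002, -1.0]]
ft_force: [0.1, -0.7, -1.3]
grip_width: 0.0094
gripper_force: 39.6
```

```bash
cat > t.py <<'E'
from go import *
RS=np.stack([-RB[:,1],-RB[:,0],-RB[:,2]],1)
E
python3 - <<'E'
from t import *; from h import cam,pts
np.set_printoptions(suppress=True,precision=4)
s=env.observe(); p=np.array(s['position']);R=np.array(s['tool_rot']); print(p,s['grip_width'],s['ft_force'])
for c in ('top','scene'):
    W=pts(cam(c)).reshape(-1,3); L=(W-p)@R*1000
    m=(abs(L[:,1])<12)&(abs(L[:,0])<75)&(L[:,2]>5)&(L[:,2]<135); Q=L[m]; print(c,m.sum(),np.percentile(Q,[1,5,50,95,99],axis=0).tolist())
    if m.sum()>30: print(np.polyfit(Q[:,2],Q[:,1],1),np.polyfit(Q[:,0],Q[:,1],1))
    e=Q[abs(Q[:,0])<50]; print('bottom',np.percentile(e[:,2],[99,99.8]))
print(B(-12,-3,250)); go(B(-12,-3,250),RS,14,240)
E
```

```text
[ 0.5189 -0.272   0.2932] 0.009430122576283867 [ 0.1284 -0.7109 -1.2597]
top 88 [[-19.78451167800728, -6.479612071621001, 6.693989239059897], [-15.8211118098421, -6.197911996133119, 9.070043729377524], [47.7920150445276, -5.299142749693269, 55.0727590416613], [56.648922411735356, -4.192060813787221, 108.69711120819997], [57.79862395827462, -3.8928138953597498, 113.3298404251803]]
[-0.0001 -5.2463] [ 0.0019 -5.3231]
bottom [113.5438 113.8106]
scene 1110 [[-62.612412262411134, -7.205393559486331, 6.594674350018888], [-58.11430231035435, -6.24559925528816, 10.566490284533993], [-4.723915288453291, -2.8234275323670825, 59.85372125194592], [49.887482785940264, 0.3683059191987569, 112.25693843478672], [54.24469788767861, 1.878863251761107, 117.68946706911512]]
[ 0.0054 -3.1984] [-0.0009 -2.8742]
bottom [117.7717 119.1674]
[0.56   0.2026 0.2485]
maxrot/row 2.24 cm/row 3.41
-2.15 -0.17 0.62 1.07 -3.23 0.3 240; -2.15 -0.17 0.62 1.04 -3.25 0.18 240; -2.15 -0.17 0.62 1 -3.26 0.05 240; -2.15 -0.17 0.62 0.97 -3.27 -0.07 240; -2.15 -0.17 0.62 0.93 -3.28 -0.2 240; -2.15 -0.17 0.62 0.9 -3.28 -0.32 240; -2.15 -0.17 0.62 0.86 -3.27 -0.45 240; -2.15 -0.17 0.62 0.82 -3.26 -0.57 240; -2.15 -0.17 0.62 0.79 -3.25 -0.7 240; -2.15 -0.17 0.62 0.75 -3.23 -0.82 240
-2.15 -0.17 0.62 0.71 -3.2 -0.94 240; -2.15 -0.17 0.62 0.67 -3.17 -1.07 240; -2.15 -0.17 0.62 0.64 -3.14 -1.19 240; -2.15 -0.17 0.62 0.6 -3.1 -1.3 240
```

Call:
jog_arm --plan "-2.15 -0.17 0.62 1.07 -3.23 0.3 240; -2.15 -0.17 0.62 1.04 -3.25 0.18 240; -2.15 -0.17 0.62 1 -3.26 0.05 240; -2.15 -0.17 0.62 0.97 -3.27 -0.07 240; -2.15 -0.17 0.62 0.93 -3.28 -0.2 240; -2.15 -0.17 0.62 0.9 -3.28 -0.32 240; -2.15 -0.17 0.62 0.86 -3.27 -0.45 240; -2.15 -0.17 0.62 0.82 -3.26 -0.57 240; -2.15 -0.17 0.62 0.79 -3.25 -0.7 240; -2.15 -0.17 0.62 0.75 -3.23 -0.82 240"

```text
time_s: 16.03
position: [0.5475, 0.0685, 0.2589]
tool_rot: [[0.993, 0.116, 0.036], [0.122, -0.923, -0.366], [-0.009, 0.368, -0.93]]
ft_force: [-0.3, -0.3, -2.3]
grip_width: 0.0093
gripper_force: 40.0
```

Call:
jog_arm --plan "-2.15 -0.17 0.62 0.71 -3.2 -0.94 240; -2.15 -0.17 0.62 0.67 -3.17 -1.07 240; -2.15 -0.17 0.62 0.64 -3.14 -1.19 240; -2.15 -0.17 0.62 0.6 -3.1 -1.3 240; 0 0 0 0 0 0 240; 0 0 0 0 0 0 240"

```text
time_s: 16.53
position: [0.5597, 0.2041, 0.2457]
tool_rot: [[0.997, 0.072, 0.038], [0.082, -0.862, -0.501], [-0.004, 0.502, -0.865]]
ft_force: [0.0, -0.2, -2.4]
grip_width: 0.0095
gripper_force: 40.3
```

```bash
python3 - <<'E'
from t import *; from h import cam,pts
np.set_printoptions(suppress=True,precision=4)
s=env.observe(); p=np.array(s['position']);R=np.array(s['tool_rot']); print(inB(p),s['q'],s['grip_width'])
for c in ('top','scene'):
    W=pts(cam(c)).reshape(-1,3); L=(W-p)@R*1000
    m=(abs(L[:,1])<12)&(abs(L[:,0])<75)&(L[:,2]>5)&(L[:,2]<135); Q=L[m]
    print(c,m.sum(),np.percentile(Q,[1,50,99],axis=0).tolist())
    if m.sum()>30: print(np.polyfit(Q[:,2],Q[:,1],1),np.polyfit(Q[:,0],Q[:,1],1))
go(B(-11,-3,150),RS,3,240)
E
```

```text
[ -9.3  -2.8 248.3] [ 20.672   32.1224  60.1191 -29.0073  96.1658 104.9194] 0.009490097435522898
top 1083 [[-61.51046377304834, 2.1711907283303367, 6.283633293367614], [-3.8931051807845773, 5.715254017382202, 58.22462104601924], [55.49415202285425, 8.845302507737507, 116.38272284522996]]
[-0.0024  5.8538] [0.0015 5.7192]
scene 168 [[-63.45596197205756, -1.464608770166571, 6.126648459149248], [-39.94741983613484, -0.8122925815722641, 66.86627247713318], [35.444396987457395, 7.450226781812342, 116.79861529588047]]
[-0.008   0.7611] [-0.0396 -1.0753]
maxrot/row 0.05 cm/row 3.29
0.05 0.02 0.01 0 -0.05 3.29 240; 0.05 0.02 0.01 0 -0.05 3.29 240; 0.05 0.02 0.01 0 -0.04 3.29 240
```

Call:
jog_arm --plan "0 0 0 0 0 3.2 240; 0 0 0 0 0 3.2 240; 0 0 0 0 0 3 240; 0 0 0 0 0 0.5 240; 0 0 0 0 0 0 240; 0 0 0 0 0 0 240"

```text
time_s: 17.13
position: [0.5649, 0.1522, 0.1642]
tool_rot: [[0.997, 0.065, 0.041], [0.077, -0.863, -0.5], [0.003, 0.501, -0.865]]
ft_force: [-0.6, 0.4, -1.2]
grip_width: 0.0098
gripper_force: 40.2
```

```bash
python3 - <<'E'
from t import *; from fit import near,loc
np.set_printoptions(suppress=True,precision=1)
s=env.observe(); print(inB(s['position']),s['ft_force'])
L=loc(near(.55,.1,.2,.015,.26),[.566,.0881,1.6491])*1000
for z0,z1 in ((-5,6),(6,14),(14,25),(30,60),(60,90),(110,140)):
    m=(abs(L[:,1])<62)&(L[:,2]>z0)&(L[:,2]<z1)&(abs(L[:,0])<40); print(z0,m.sum(),np.histogram(L[m][:,0],bins=np.arange(-36,37,4))[0])
m=(L[:,0]>-25)&(L[:,0]<-5)&(L[:,2]>90)&(L[:,2]<150); print('tablet y',np.percentile(L[m][:,1],[1,99]))
E
```

```text
[-13.3  -4.2 152.6] [-0.2 -0.5 -1.6]
-5 254 [ 0  0 25 27  4 41 43 41 43 17  8  5  0  0  0  0  0  0]
6 67 [ 0  0 28 26  2  0  0  0  1  6  1  1  2  0  0  0  0  0]
14 14 [0 0 1 1 0 0 0 0 1 5 1 1 2 1 0 0 1 0]
30 270 [  0   0   0  77 110   7  21   0   2  24   2   3   5   4   4   1   4   4]
60 343 [  0   0   1  88 147   5  28   0   2  27  11  12   5   3   3   2   3   3]
110 283 [  0   0   1 112 135  11  24   0   0   0   0   0   0   0   0   0   0   0]
tablet y [-59.7  58.2]
```

Call:
jog_arm --plan "0 0 0 0 -0.5 0 240; 0 0 0 0 0 0 240; 0 0 0 0 0 1 240; 0 0 0 0 0 1 240; 0 0 0 0 0 0.6 240; 0 0 0 0 0 0 240; 0 0 0 0 0 0 240"

```text
time_s: 17.82
position: [0.5651, 0.1434, 0.1375]
tool_rot: [[0.997, 0.067, 0.039], [0.077, -0.862, -0.501], [0.0, 0.502, -0.865]]
ft_force: [0.4, -0.4, -1.5]
grip_width: 0.0096
gripper_force: 40.1
```

```bash
cat > chk.py <<'E'
from t import *; from fit import near,loc
np.set_printoptions(suppress=True,precision=1)
s=env.observe(); print(inB(s['position']),s['ft_force'],s['time_s'])
L=loc(near(.55,.1,.2,.015,.26),[.566,.0881,1.6491])*1000
for z0,z1 in ((-5,6),(6,14),(14,25),(30,60),(60,90),(110,140),(140,165)):
    m=(abs(L[:,1])<62)&(L[:,2]>z0)&(L[:,2]<z1)&(abs(L[:,0])<40); print(z0,m.sum(),np.histogram(L[m][:,0],bins=np.arange(-36,37,4))[0], np.median(L[m&(L[:,0]<0)][:,0]))
m=(L[:,0]>-25)&(L[:,0]<-3)&(L[:,2]>40)&(L[:,2]<100); print('tablet y',np.percentile(L[m][:,1],[1,99]))
m=(L[:,0]>-25)&(L[:,0]<3)&(L[:,2]>100)&(abs(L[:,1])>35)&(abs(L[:,1])<60); print('tablet top z',np.percentile(L[m][:,2],[90,98]))
E
python3 chk.py
```

```text
[ -7.9  -3.7 124.9] [ 0.2 -0.3 -1.6] 17.9167
-5 118 [ 0  0 31 19  2 18 24  2  2  7  7  5  1  0  0  0  0  0] -21.6162130091611
6 125 [ 0  0 40 22  4 41  4  4  0  7  1  1  1  0  0  0  0  0] -21.36139910463526
14 93 [ 0  0  5  0  5 60  5  4  1  5  1  2  2  1  1  1  0  0] -13.896855246588082
30 276 [  0   0   0   0  18 178  19   8   2  22   2   3   5   4   4   3   4   2] -13.737797094270247
60 333 [  0   0   0   0  16 190  33  23   3  24  10  12   6   3   3   1   3   4] -13.60454656164888
110 246 [  0   1   7   3  29 159  25  18   0   1   2   1   0   0   0   0   0   0] -14.073973155655775
140 248 [  0   0   6   3   5 124  63  38   6   0   1   2   0   0   0   0   0   0] -12.559068462567213
tablet y [-58.8  58.6]
tablet top z [163.4 165.7]
```

Call:
jog_arm --plan "0 0 0 0 0 0.3 240; 0 0 0 0 0 0.2 240; 0 0 0 0 0 0.1 240; 0 0 0 0 -0.2 0 240; 0 0 0 0 -0.2 0 240; 0 0 0 0 0 0 240; 0 0 0 0 0 0 240"

```text
time_s: 18.5
position: [0.5655, 0.1439, 0.132]
tool_rot: [[0.997, 0.066, 0.042], [0.078, -0.861, -0.502], [0.003, 0.504, -0.864]]
ft_force: [-1.9, -2.5, 7.1]
grip_width: 0.0094
gripper_force: 41.1
```

Call:
jog_arm --plan "0 0 0 0 0 0 215; 0 0 0 0 0 0 200; 0 0 0 0 0 0 170; 0 0 0 0 0 0 140; 0 0 0 0 0 0 120; 0 0 0 0 0 0 120; 0 0 0 0 0 0 120"

```text
time_s: 19.08
position: [0.5651, 0.1444, 0.1307]
tool_rot: [[0.997, 0.067, 0.04], [0.078, -0.862, -0.5], [0.001, 0.502, -0.865]]
ft_force: [0.4, -0.6, 0.0]
grip_width: 0.0449
gripper_force: 0.0
```

```bash
python3 chk.py
```

```text
[ -3.7  -3.6 118.8] [-0.6 -0.9 -0.4] 19.1833
-5 147 [ 0  0 29 30  5 20 43  2  2  4  8  4  0  0  0  0  0  0] -14.362640238601987
6 126 [ 0  0 40 26  0 17 30  3  1  5  1  1  2  0  0  0  0  0] -22.17761516716864
14 102 [ 0  0  3  1  0 26 54  1  1  9  1  2  2  1  0  0  1  0] -11.242830340131892
30 294 [  0   0   0   0   0  71 157   7   4  21   2   6   4   4   4   4   4   4] -11.191223075858147
60 301 [  0   0   0   0   0  56 163   8   9  22  10  11   6   2   4   2   2   4] -10.98290343092824
110 236 [  5   3   0   0   0  54 129   9  16   0   0   0   0   4   6   3   2   0] -10.93908557133575
140 244 [  3   2   0   0   0   8 131  45  34   0   0   0   0   6   7   1   4   1] -9.222424267497711
tablet y [-59.1  58.5]
tablet top z [158.7 161.7]
```

Tablet sits flat on the backrest and down on the ledge. Withdrawing.

Call:
jog_arm --plan "0 0 0 0 0 -1 120; 0 0 0 0 0 -2 120; 0 0 0 0 0 -3 120; 0 0 0 0 0 -4 120; 0 0 0 0 0 -4 120; 0 0 0 0 0 0 120; 0 0 0 0 0 0 120"

```text
time_s: 19.77
position: [0.5596, 0.2157, 0.2542]
tool_rot: [[0.997, 0.066, 0.045], [0.08, -0.863, -0.499], [0.006, 0.501, -0.866]]
ft_force: [0.2, -0.4, -0.2]
grip_width: 0.0457
gripper_force: 0.0
```

```bash
python3 chk.py | tail -8; python3 leg.py; python3 - <<'E'
from h import *
im=cam('top'); save(im,'end.png'); a=cv2.imread('pics/end.png')[100:300,190:470]; cv2.imwrite('pics/endc.png',cv2.resize(a,(784,560),interpolation=cv2.INTER_CUBIC))
E
```

```text
6 130 [ 0  1 30 30  4 17 38  2  2  4  0  1  1  0  0  0  0  0] -19.904135119842522
14 99 [ 0  0  4  1  0 22 51  2  2 10  2  2  2  1  0  0  0  0] -11.069663903353046
30 287 [  0   0   0   0   0  54 165  11   5  22   1   5   4   3   4   3   3   4] -10.894714506310436
60 317 [  0   0   0   0   0  53 172   9   8  30  11  12   6   2   4   2   2   4] -10.93663894524331
110 313 [  0   0   0   0   0  61 196  12  44   0   0   0   0   0   0   0   0   0] -10.537472493650315
140 411 [  0   0   0   0   0  27 199 101  84   0   0   0   0   0   0   0   0   0] -8.588724338543614
tablet y [-59.5  58.6]
tablet top z [159.2 161.6]
[ -3.4  -3.  257.5] [-0.04675088  0.14843259  0.80042911]
[[ 1 17  1  0  0  0  0  0  0  0  0  0  0  0]
 [ 0  9  8  0  0  0  0  0  0  0  0  0  0  0]
 [ 0  5 10  0  0  0  0  0  0  0  0  0  0  0]
 [ 0  1 16  0  0  0  0  0  0  0  0  0  0  0]
 [ 0  0  7 11  0  0  0  0  0  0  0  0  0  0]
 [ 0  0  6 13  0  0  0  0  0  0  0  0  0  0]
 [ 0  0  3 18  1  0  0  0  0  0  0  0  0  0]
 [ 0  0  0 12 16  0  0  0  0  0  0  0  0  0]
 [ 0  0  0  5 25  0  0  0  0  0  0  0  0  0]
 [ 0  0  0  1 17  8  0  0  0  0  0  0  0  0]
 [ 0  0  0  0  4  2  0  0  0  0  0  0  0  0]]
```

View pics/endc.png

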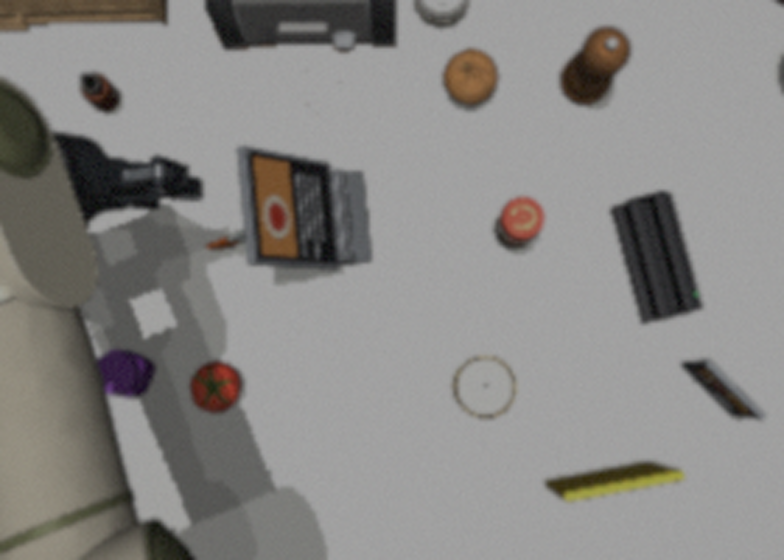

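The crop shows the tablet, screen out, on the stand at crop pixel (290,210). The leg is out at (220,243), the dock is empty at (657,255), and the bystanders have not moved. The arm hides the coaster here, but the jar's position on it was measured after placing. Handing in.

```bash
python3 -c "
from rig import job
print(job.close_job())"
```

```text
the job is handed in; nothing more can be done
None
```

I handed in the job at about 20 s, with no verdict shown: the white-capped jar stands on the coaster, the leg is out at its stop, and the tablet rests centred on the ledge, flat on the backrest with its screen out.

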